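Shut and bolt the board test fixture

ROBOT

A 7-joint arm with a two-finger parallel gripper is mounted at the origin on a cart in front of the work surface, level with it; the furniture and walls round the work are solid. World frame = base frame: x ahead of the robot, y to its left, z up, the work surface at z = 0. Lengths are in m, angles in rad, forces in N, time in s.
With the tool pointing down it reaches from about 0.4 to 0.9 m from the base axis. Payload 5.5 kg.
Tool frame: the origin (TCP) lies midway between the tips of the shut fingers; the grasp point (between the pads) lies 19 mm behind it; z points along the fingers, y is the line along which they close (so a half turn about z gives the same grasp; the last joint's range is limited). The gripper opens to 92 mm and grips with 3 to 60 N. Pads are 19 mm wide; open, the fingers measure 130 mm over their backs; the gripper's body (75 mm by 190 mm) begins 47 mm behind the grasp point.
Start: joints at [1.594, 0.501, -0.427, 1.55, 0.221, 1.138, -0.21], TCP at [0.154, -0.631, 0.227] pointing down, gripper open.
Joint ranges: [-2.88, 2.88], [-0.31, 2.03], [-1.54, 1.56], [0.2, 2.42], [-1.41, 4.55], [0.19, 2.02], [-2.57, 2.57]. Speed limits (rad/s): [2.57, 2.57, 3.14, 3.14, 3.14, 3.14, 3.14].

INTERFACE

Orientations are given as a 3x3 rotation matrix whose columns are the frame's x, y, z axes.
In Python, from bench import env gives the robot as it stands.
- The arm moves only by the tool drive_tool, never from a script. Its arguments are lists of equal length, an entry for each row: "dr": the turn, a rotation vector about the tool's x, y, z in rad, a list of three; "xyz": the shift along the tool's x, y, z in cm, a list of three; "gripper": the finger opening in cm, from 0 to 9.18. In form: {"dr": [[rx, ry, rz], ...], "xyz": [[x, y, z], ...], "gripper": [gripper, ...]}. A call has 1 to 20 rows; each row shifts and turns the commanded pose from where the row before left it, along the tool's axes as they then stand; what a row does not reach is not made up. A row lasts 1/8 s, in which the tool goes at most 62.5 mm and 10.7 degrees, less where a joint would pass 70% of its speed; a pose out of reach is approached as far as the arm can. A call is refused whole if a number of a shift passes 6.25 or a number of a turn 0.188, either way. A call with a gripper value outside its range is refused whole. The fingers move at their own pace and stop on an object; "newtons" is the grip in N (left out, the last holds). Time passes only in rows, so rows that do not move let the fingers close. It gives the time, the measured TCP pose, the force, the opening and the grip force at its end, in the units of the state.
- env.get_state(): the state, without advancing time (a new reading comes with each control period).
- env.camera(name): name is "side" or "top"; returns the picture (400x640x3 uint8, blue, green, red); there is no depth.
- env.camera_model(name): a dict with "intrinsics" (3x3 intrinsics, pixels), "world_from_camera" (4x4, takes a point from camera to world coordinates). Camera axes: x right, y up, looking along -z (the intrinsics and any distortion apply to the point x, -y, -z); pixel columns grow to the right and rows downward; lengths in m; the calibration is good to about 2 mm. A picture is of the moment at which its call begins. camera_model takes no time and is no camera call.
- env.close_job(): hands the job in; it is judged then, once.
The state is a dict: "t": time; "joint_pos": joint angles; "joint_velocities": joint speeds; "joint_torque": joint torques, N m; "tool_pos": TCP position; "tool_rot": TCP orientation; "wrist_force": force on the tool from outside, world axes, zero at the start; "moment": the same for the moment, N m; "gripper_width": opening from 0.0 (shut) to 1.0 (fully open); "grasp_force": force on a finger pad.
Only numpy, scipy, OpenCV 4.12 (cv2) and the standard library are available. Lean on these libraries where they do the work, as an engineer would, in place of code of your own. Each camera call takes 0.05 s, during which the arm holds its last target. There are 200 camera calls.

TASK

The circuit board in the test fixture is ready for its test. Swing the fixture's lid down onto the board, press it down against the sprung carrier until the barrel bolt lines up with its keeper, and push the bolt across by its knob until it is fully home through the keeper, then let go. The keeper's height has been reset for this board, so feel for its hole: do not ram the bolt against the keeper and do not crush the board.

Things in the scene. Friction and masses are not known exactly. Their poses are not given: they have to be found in the camera images.
- fixture: board test fixture fixed to the bench: grey housing 210 (x) by 250 (y) mm with a black deck, 48 mm high. Origin: centre of its underside; x points from the front (terminals, bolt) to the rear (hinge), y along the hinge to the side where the keeper stands, z up. The lid's hinge line runs along y at x = 85 mm, z = 63 mm
- lid (a joint): lid angle (rad): 0 level (bolt at the keeper's middle height), grows as the front rises. Plate 190 mm wide, 10 mm thick, top 5 mm above the hinge line, reaching 180 mm from it. Stiff hinge (0.42 N m): stays where left. Pushers meet the board at 0.036; below, the sprung carrier pushes back, at the knob 5 N at first, 9 N at 0, 12 N at -0.03; it bottoms hard at -0.04
- thumb_pad (a point): centre of the top of a black rubber thumb pad, 26 x 34 mm and 3 mm thick, on the top of the lid near its front edge, 163 mm from the hinge and 62 mm off the lid's middle on the side away from the keeper: the place to push the lid down. Turns with the lid: its z axis is square to the lid
- bolt (a joint): travel of the bolt (m) along the lid in the fixture's +y, towards the keeper: 0 fully back (tip flush with the lid's side), 0.026 fully home against its own end stop. Slides with about 1.5 N of friction. The tip meets the keeper's face at about 0.008; at 0.022 it has passed through the keeper
- bolt_knob (a point): middle of the bolt's dark upright knob, a steel cylinder 14 mm across and 24 mm high (from 12 mm below to 12 mm above this point, at right angles to the lid); the point is 32 mm above the lid's top face, 165 mm from the hinge, and moves with bolt and lid. The barrel's saddles on both sides are 13 mm high above the lid's top face
- bolt_tip (a point): centre of the flat end of the bolt, a square steel bar 10 x 10 mm with its edges just broken; on the bolt's axis, 65 mm ahead of the knob in the fixture's +y and 25 mm below its middle
- keeper_bracket: keeper beside the lid's front corner: steel block 38 x 14 x 30 mm clamped between two slotted cheeks. Origin: centre of its foot on the deck, straight below the hole; axes as the fixture's. The hole runs along y, 14 mm wide, 11.5 high, 14 deep. Its centre stands 22 to 32 mm above the origin, set to suit the board and not reported. Takes at most 30 N
- carrier: sprung board carrier, a grey plate 62 x 86 mm in the well of the deck with the circuit board (52 x 74 mm) on it. Origin: at the fixture's origin (under the board) while the lid is up; it sinks straight down by up to 6.5 mm as the lid is pressed. The board stands at most 50 N

How it is judged:
On the way, in this order (a step that is already met when the one before it is completed fails the run):
1. the lid is down on the board with the bolt still drawn back (value of joint lid below 0.07 rad and value of joint bolt below 0.012 m), for 0.1 s.
2. the bolt is home in the keeper (value of joint bolt above 0.0225 m and value of joint lid below 0.05 rad), for 0.2 s.
At the end, for the whole second after the job is handed in: the bolt stands at least 22.5 mm forward, its tip through the keeper, and the lid is down (under 0.05 rad); both at rest (all of step 2 and velocity of joint lid below 0.05 rad/s and velocity of joint bolt below 0.01 m/s); the robot touches nothing.
It fails at once if the keeper is loaded with more than 30 N (the bolt is rammed against it) (contact force between keeper_bracket and anything else above 30 N).
It fails at once if the board is pressed with more than 50 N (contact force between carrier and anything else above 50 N).
It also fails if it takes over 64 s, if anything falls off the work surface, if the arm or the gripper's body presses on something with over 40 N, if the wrist force passes 120 N, or if a joint passes its speed limit or range.

## Working session

There is one attempt and no reset: what is moved stays moved. The work goes in short steps, Python scripts to look and compute and a tool call to move; the robot and the scene stay as the last step left them, time stands still between calls to the robot, and variables do not carry over. Pictures are saved under pics/ and viewed, at most 10 in all, crops included, and the job is handed in when it is done.

Besides the shell and the picture viewer there is one more tool, called after "Emit:" by a JSON object that holds its "fn" and its "kwargs", one argument or row to a line. drive_tool: Moves the arm, as the interface text tells. Its arguments: {"type":"object","properties":{"dr":{"type":"array"},"xyz":{"type":"array"},"gripper":{"type":"array"},"newtons":{"type":"number"}},"required":["dr","xyz","gripper"]}

```bash
mkdir -p pics; python3 - <<'E'
from bench import env
import cv2,numpy as np
for n in("side","top"):
    cv2.imwrite(f"pics/{n}0.png",env.camera(n)); m=env.camera_model(n); print(n,np.round(m["intrinsics"],1).tolist(),np.round(m["world_from_camera"],3).tolist())
s=env.get_state();print({k:np.round(v,3).tolist() for k,v in s.items()})
E
```

```text
side [[473.3, 0.0, 320.9], [0.0, 473.3, 202.7], [0.0, 0.0, 1.0]] [[0.971, 0.194, -0.14, 0.438], [-0.239, 0.801, -0.549, -0.157], [0.006, 0.567, 0.824, 0.771], [0.0, 0.0, 0.0, 1.0]]
top [[491.4, 0.0, 320.8], [0.0, 491.4, 203.0], [0.0, 0.0, 1.0]] [[0.316, 0.92, -0.23, 0.387], [-0.949, 0.306, -0.081, 0.258], [-0.004, 0.244, 0.97, 0.911], [0.0, 0.0, 0.0, 1.0]]
{'t': 0.1, 'joint_pos': [1.594, 0.502, -0.427, 1.551, 0.221, 1.138, -0.21], 'joint_velocities': [-0.0, -0.001, 0.001, -0.002, -0.001, -0.001, 0.001], 'joint_torque': [-0.012, -56.787, -5.839, -27.992, -0.069, 0.024, 0.0], 'tool_pos': [0.154, -0.631, 0.226], 'tool_rot': [[0.971, 0.238, -0.0], [0.238, -0.971, 0.002], [0.0, -0.002, -1.0]], 'wrist_force': [0.649, -0.338, -0.389], 'moment': [-0.004, -0.013, -0.011], 'grasp_force': 0.0, 'gripper_width': 0.999}
```

View pics/side0.png

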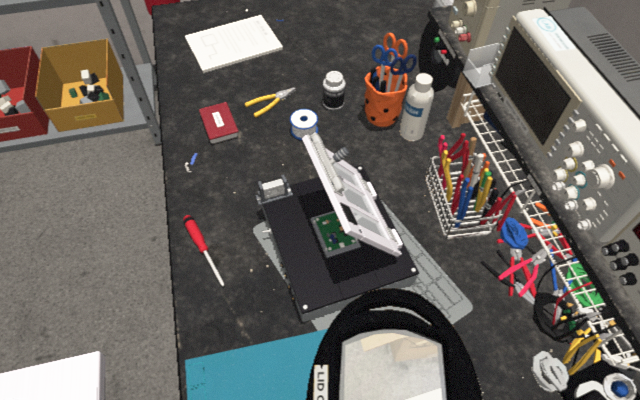

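View pics/top0.png

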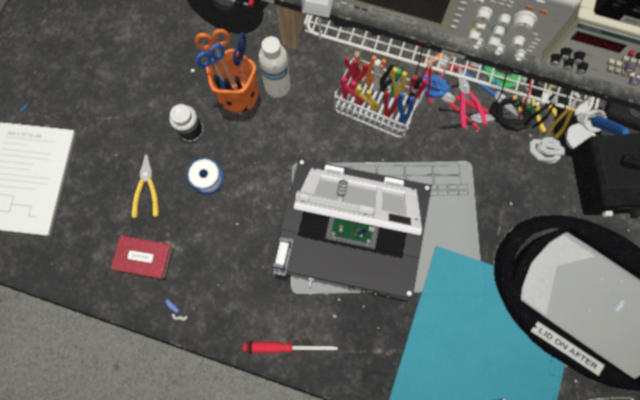

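The side view shows the fixture at about (335,240), lid raised. In the top view it is at about (350,230), with the keeper at (283,255) and white deck screws near the corners. I'll enlarge both.

```bash
python3 - <<'E'
import cv2,numpy as np
a=cv2.imread("pics/side0.png")[125:325,245:425];b=cv2.imread("pics/top0.png")[145:310,260:440]
a=cv2.resize(a,None,fx=3,fy=3,interpolation=cv2.INTER_CUBIC);b=cv2.resize(b,None,fx=4,fy=4,interpolation=cv2.INTER_CUBIC)
cv2.imwrite("pics/a.png",a[:600]);cv2.imwrite("pics/b.png",b[:600])
E
```

```text
(no output)
```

View pics/a.png

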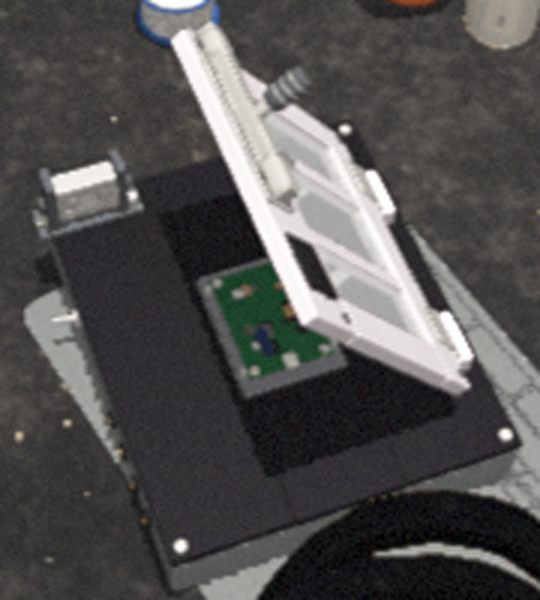

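View pics/b.png

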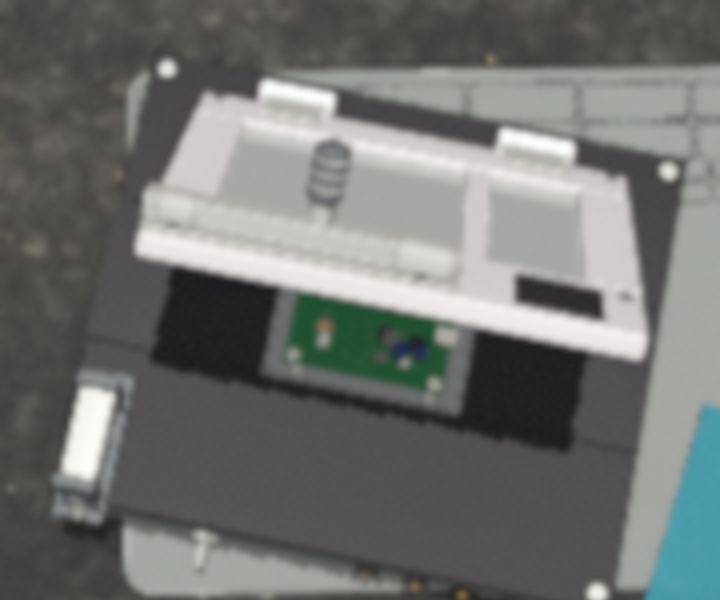

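```bash
cat > h.py <<'E'
import numpy as np
from bench import env
M={n:env.camera_model(n) for n in("side","top")}
def ray(n,p):
    K=np.array(M[n]["intrinsics"]);T=np.array(M[n]["world_from_camera"])
    d=np.linalg.solve(K,[p[0],p[1],1]);d=T[:3,:3]@[d[0],-d[1],-d[2]];return T[:3,3],d/np.linalg.norm(d)
def tri(ps,pt):
    A=0;b=0;L=[ray("side",ps),ray("top",pt)]
    for o,d in L:
        P=np.eye(3)-np.outer(d,d);A=A+P;b=b+P@o
    x=np.linalg.solve(A,b);return x,[np.linalg.norm(np.cross(x-o,d)) for o,d in L]
def plane(n,p,z):
    o,d=ray(n,p);return o+d*(z-o[2])/d[2]
def proj(n,X):
    K=np.array(M[n]["intrinsics"]);T=np.linalg.inv(M[n]["world_from_camera"]);c=T[:3,:3]@X+T[:3,3]
    q=K@[c[0],-c[1],-c[2]];return q[:2]/q[2]
def cs(u,v):return((u+.5)/3-.5+245,(v+.5)/3-.5+125)
def ct(u,v):return((u+.5)/4-.5+260,(v+.5)/4-.5+145)
E
python3 - <<'E'
from h import *
np.set_printoptions(precision=4,suppress=True)
P={}
for k,s,t in[("A",(345,130),(166,68)),("B",(505,434),(668,171)),("C",(181,545),(597,592)),("pad",(312,268),(560,297)),("knob",(289,88),(329,172)),("cornTop-y",(318,308),(648,335))]:
    x,e=tri(cs(*s),ct(*t));P[k]=x;print(k,x,np.array(e)*1e3,plane("side",cs(*s),.048),plane("top",ct(*t),.048))
A,B,C=P["A"],P["B"],P["C"]
print(np.linalg.norm(A-B),np.linalg.norm(B-C))
for f in("side","top"):
    g=cs if f=="side" else ct
    Q=[plane(f,g(*q),.0485) for q in([(345,130),(505,434),(181,545)] if f=="side" else [(166,68),(668,171),(597,592)])]
    print(f,(Q[0]+Q[2])/2,np.linalg.norm(Q[0]-Q[1]),np.linalg.norm(Q[1]-Q[2]),np.degrees(np.arctan2(*(Q[0]-Q[1])[1::-1])),np.degrees(np.arctan2(*(Q[1]-Q[2])[1::-1])))
a,b,c=[np.mean([plane("side",cs(*s),.0485),plane("top",ct(*t),.0485)],axis=0) for s,t in(((345,130),(166,68)),((505,434),(668,171)),((181,545),(597,592)))]
y=(a-b);x=(b-c);th=np.arctan2(y[1],y[0])-np.pi/2;th2=np.arctan2(x[1],x[0]);th=(th+th2)/2
ctr=(a+c)/2;ctr[2]=0
R=np.array([[np.cos(th),-np.sin(th),0],[np.sin(th),np.cos(th),0],[0,0,1]])
print("ctr",ctr,"yaw",th,th2)
for k in P:print(k,R.T@(P[k]-ctr))
E
```

```text
A [0.6557 0.3892 0.0449] [0.623 0.623] [0.6542 0.3867 0.048 ] [0.6554 0.3888 0.048 ]
B [0.6804 0.1554 0.0473] [0.4744 0.4744] [0.6797 0.155  0.048 ] [0.6807 0.1555 0.048 ]
C [0.488  0.1341 0.0475] [0.4429 0.4429] [0.4875 0.1339 0.048 ] [0.4884 0.1342 0.048 ]
pad [0.5707 0.198  0.1948] [0.3406 0.3406] [0.6041 0.2884 0.048 ] [0.6087 0.1858 0.048 ]
knob [0.5839 0.2933 0.2161] [0.0828 0.0828] [0.6281 0.4298 0.048 ] [0.6316 0.302  0.048 ]
cornTop-y [0.5631 0.1654 0.2122] [0.023 0.023] [0.5999 0.2601 0.048 ] [0.6044 0.1437 0.048 ]
0.23512124823525007 0.19360818133881183
side [0.5707 0.26   0.0485] 0.2329365628653721 0.19321660915508776 96.28696558632797 6.289879902879228
top [0.5718 0.2615 0.0485] 0.23454314336062318 0.1933796198010749 96.17824733122707 6.30625752961054
ctr [0.5713 0.2608 0.    ] yaw 0.10934916951230046 0.10992209587915161
A [0.098  0.1185 0.0449]
B [ 0.097  -0.1166  0.0473]
C [-0.0966 -0.1168  0.0475]
pad [-0.0074 -0.0623  0.1948]
knob [0.0161 0.031  0.2161]
cornTop-y [-0.0185 -0.0939  0.2122]
```

```bash
cat >> h.py <<'E'
th=.1093;ctr=np.array([.5713,.2608,0])
R=np.array([[np.cos(th),-np.sin(th),0],[np.sin(th),np.cos(th),0],[0,0,1]])
S=np.diag([1,-1,-1])
def lid(r,h,a):return np.array([85-r*np.cos(a)+h*np.sin(a),0,63+r*np.sin(a)+h*np.cos(a)])  # mm
def st():
    s=env.get_state();print("t",s["t"],"tcp mm fix",np.round(R.T@(s["tool_pos"]-ctr)*1e3,1),"F",np.round(R.T@s["wrist_force"],1),"w",round(s["gripper_width"]*91.8,1),"g",np.round(s["grasp_force"],1))
    print("rot err tool rv",np.round(__import__("cv2").Rodrigues(np.array(s["tool_rot"]).T@R@S)[0].ravel(),4),"q",np.round(s["joint_pos"],2)); return s
E
python3 - <<'E'
from h import *
s=st()
p=np.array(s["tool_pos"])
for w in([.48,-.40,.33],[.62,-.05,.33],(R@[.045,-.062,.28]+ctr)):
    print(np.round(S@R.T@(np.array(w)-p)*100,1));p=np.array(w)
print("black box",plane("top",(570,290),.0),plane("top",(500,270),.0))
for a in(.91,.7,.5,.3,.15,.1,.05,.036,0):print(a,np.round(lid(163,8,a),1),np.round(lid(165,37,a),1))
E
```

```text
t 0.1 tcp mm fix [-511.9 -840.8  225.8] F [ 0.6 -0.4 -0.4] w 91.7 g 0.0
rot err tool rv [-1.700e-03  1.000e-04  1.305e-01] q [ 1.59  0.5  -0.43  1.55  0.22  1.14 -0.21]
[ 34.9 -19.4 -10.4]
[ 17.7 -33.3   0. ]
[  3.  -25.2   5. ]
black box [ 0.59136781 -0.15035432  0.        ] [ 0.58665078 -0.02078925  0.        ]
0.91 [ -8.7   0.  196.6] [ 12.9   0.  216. ]
0.7 [-34.5   0.  174.1] [-17.4   0.  197.6]
0.5 [-54.2   0.  148.2] [-42.1   0.  174.6]
0.3 [-68.4   0.  118.8] [-61.7   0.  147.1]
0.15 [-75.    0.   95.3] [-72.6   0.  124.2]
0.1 [-76.4   0.   87.2] [-75.5   0.  116.3]
0.05 [-77.4   0.   79.1] [-77.9   0.  108.2]
0.036 [-77.6   0.   76.9] [-78.6   0.  105.9]
0 [-78.   0.  71.] [-80.   0. 100.]
```

Emit:
{"fn": "drive_tool", "kwargs": {
  "dr": [
    [0, 0, 0.131],
    [0, 0, 0]
  ],
  "xyz": [
    [0, 0, -5],
    [0, 0, -5]
  ],
  "gripper": [0, 0]
}}

```text
t: 0.35
tool_pos: [0.1542, -0.6307, 0.3266]
tool_rot: [[0.994, 0.107, -0.0], [0.107, -0.994, 0.003], [-0.0, -0.003, -1.0]]
wrist_force: [1.2, -0.8, 0.2]
gripper_width: 0.832
grasp_force: 0.0
```

Emit:
{"fn": "drive_tool", "kwargs": {
  "dr": [
    [0, 0, 0],
    [0, 0, 0],
    [0, 0, 0],
    [0, 0, 0],
    [0, 0, 0],
    [0, 0, 0],
    [0, 0, 0],
    [0, 0, 0]
  ],
  "xyz": [
    [4.4, -2.4, 0],
    [4.4, -2.4, 0],
    [4.4, -2.4, 0],
    [4.4, -2.4, 0],
    [4.4, -2.4, 0],
    [4.4, -2.4, 0],
    [4.4, -2.4, 0],
    [4.4, -2.4, 0]
  ],
  "gripper": [0, 0, 0, 0, 0, 0, 0, 0]
}}

```text
t: 1.35
tool_pos: [0.4843, -0.4012, 0.3263]
tool_rot: [[0.994, 0.108, -0.001], [0.108, -0.994, 0.0], [-0.001, -0.0, -1.0]]
wrist_force: [1.0, -1.1, -0.6]
gripper_width: 0.01
grasp_force: 0.0
```

Emit:
{"fn": "drive_tool", "kwargs": {
  "dr": [
    [0, 0, 0],
    [0, 0, 0],
    [0, 0, 0],
    [0, 0, 0],
    [0, 0, 0],
    [0, 0, 0],
    [0, 0, 0],
    [0, 0, 0]
  ],
  "xyz": [
    [2.2, -4.2, 0],
    [2.2, -4.2, 0],
    [2.2, -4.2, 0],
    [2.2, -4.2, 0],
    [2.2, -4.2, 0],
    [2.2, -4.2, 0],
    [2.2, -4.2, 0],
    [2.2, -4.2, 0]
  ],
  "gripper": [0, 0, 0, 0, 0, 0, 0, 0]
}}

```text
t: 2.35
tool_pos: [0.6221, -0.0479, 0.3263]
tool_rot: [[0.994, 0.108, -0.001], [0.108, -0.994, -0.0], [-0.001, 0.0, -1.0]]
wrist_force: [-0.3, -0.2, 0.2]
gripper_width: 0.003
grasp_force: 0.0
```

```bash
python3 -c "
from h import *
st()"
```

```text
t 2.35 tcp mm fix [  16.8 -312.4  326.3] F [-0.3 -0.2  0.2] w 0.2 g 0.0
rot err tool rv [ 0.0001  0.0007 -0.0008] q [ 0.53  0.42 -0.68  1.49  0.27  1.33 -1.64]
```

Emit:
{"fn": "drive_tool", "kwargs": {
  "dr": [
    [0, 0, 0],
    [0, 0, 0],
    [0, 0, 0],
    [0, 0, 0],
    [0, 0, 0],
    [0, 0, 0],
    [0, 0, 0],
    [0, 0, 0],
    [0, 0, 0],
    [0, 0, 0]
  ],
  "xyz": [
    [0.2, -4.2, 0],
    [0.2, -4.2, 0],
    [0.2, -4.2, 0],
    [0.2, -4.2, 0],
    [0.2, -4.1, 0],
    [0.3, -4.1, 0],
    [0, 0, 4.2],
    [0, 0, 4.2],
    [0, 0, 4.2],
    [0, 0, 0]
  ],
  "gripper": [0, 0, 0, 0, 0, 0, 0, 0, 0, 0]
}}

```text
t: 3.6
tool_pos: [0.605, 0.1992, 0.1968]
tool_rot: [[0.994, 0.109, -0.008], [0.109, -0.994, -0.003], [-0.008, 0.002, -1.0]]
wrist_force: [-0.4, -0.4, 1.5]
gripper_width: 0.003
grasp_force: 0.0
```

```bash
python3 -c "
from h import *
import cv2
st()
cv2.imwrite('pics/c.png',np.hstack([cv2.resize(env.camera('side')[110:310,230:430],None,fx=2,fy=2),cv2.resize(env.camera('top')[110:310,260:460],None,fx=2,fy=2)]))"
```

```text
t 3.6 tcp mm fix [ 26.8 -64.9 196.8] F [-0.5 -0.4  1.5] w 0.2 g 0.0
rot err tool rv [ 0.0018  0.008  -0.0003] q [ 0.13  0.57 -0.69  1.6   0.39  1.12 -2.12]
```

View pics/c.png

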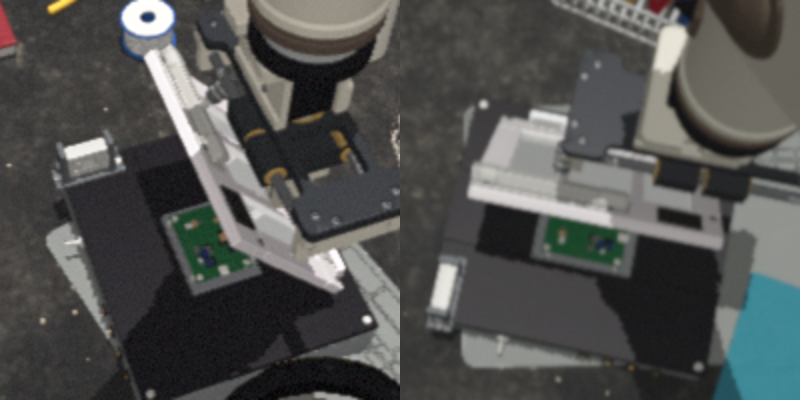

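The picture shows the shut fingers behind/above the lid near its pad, clear of the knob. Next I swing the lid down along the pad's arc.

Emit:
{"fn": "drive_tool", "kwargs": {
  "dr": [
    [0, 0, 0],
    [0, 0, 0],
    [0, 0, 0],
    [0, 0, 0],
    [0, 0, 0],
    [0, 0, 0],
    [0, 0, 0],
    [0, 0, 0]
  ],
  "xyz": [
    [-1.3, 0, 0],
    [-1.25, 0, 0],
    [-0.64, 0, 0.51],
    [-0.64, 0, 0.51],
    [-0.58, 0, 0.57],
    [-0.58, 0, 0.57],
    [-0.52, 0, 0.62],
    [-0.52, 0, 0.62]
  ],
  "gripper": [0, 0, 0, 0, 0, 0, 0, 0]
}}

```text
t: 4.7
tool_pos: [0.5473, 0.1941, 0.1661]
tool_rot: [[0.994, 0.109, -0.001], [0.109, -0.994, -0.0], [-0.001, 0.0, -1.0]]
wrist_force: [-0.3, -0.1, 1.2]
gripper_width: 0.006
grasp_force: 0.5
```

```bash
python3 -c "
from h import *
st()"
```

```text
t 4.7 tcp mm fix [-31.2 -63.7 166.1] F [-0.3 -0.   1.2] w 0.6 g 0.5
rot err tool rv [ 0.0001  0.0005 -0.0005] q [ 0.15  0.51 -0.71  1.78  0.39  1.   -2.17]
```

Emit:
{"fn": "drive_tool", "kwargs": {
  "dr": [
    [0, 0, 0],
    [0, 0, 0],
    [0, 0, 0],
    [0, 0, 0],
    [0, 0, 0],
    [0, 0, 0],
    [0, 0, 0],
    [0, 0, 0],
    [0, 0, 0],
    [0, 0, 0]
  ],
  "xyz": [
    [-0.46, 0, 0.67],
    [-0.46, 0, 0.67],
    [-0.39, 0, 0.72],
    [-0.39, 0, 0.72],
    [-0.32, 0, 0.75],
    [-0.32, 0, 0.75],
    [-0.24, 0, 0.78],
    [-0.24, 0, 0.78],
    [0, 0, 0],
    [0, 0, 0]
  ],
  "gripper": [0, 0, 0, 0, 0, 0, 0, 0, 0, 0]
}}

```text
t: 5.95
tool_pos: [0.5199, 0.1913, 0.1084]
tool_rot: [[0.994, 0.109, 0.0], [0.109, -0.994, 0.0], [0.0, -0.0, -1.0]]
wrist_force: [0.5, -0.4, 0.1]
gripper_width: 0.007
grasp_force: 0.0
```

```bash
python3 -c "
from h import *
import cv2
st()
cv2.imwrite('pics/d.png',np.hstack([cv2.resize(env.camera('side')[110:310,230:430],None,fx=2,fy=2),cv2.resize(env.camera('top')[110:310,260:460],None,fx=2,fy=2)]))"
```

```text
t 5.95 tcp mm fix [-58.6 -63.5 108.4] F [ 0.4 -0.4  0.1] w 0.6 g 0.0
rot err tool rv [-0.0001 -0.0003 -0.0005] q [ 0.13  0.54 -0.68  1.89  0.44  0.87 -2.23]
```

View pics/d.png

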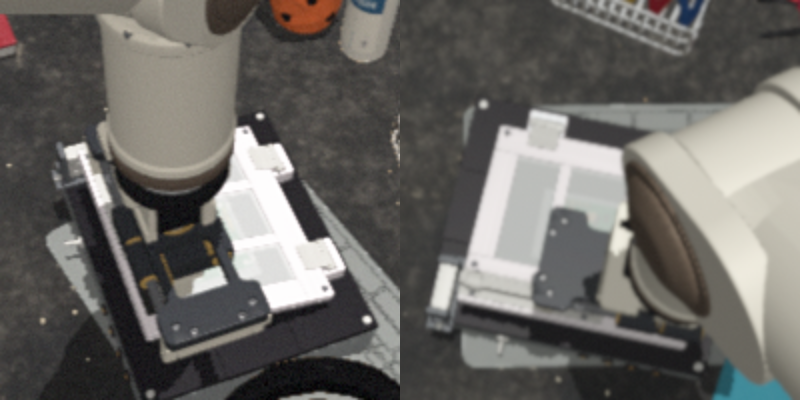

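The lid is nearly down (white frame over the deck, fingers on it near the front). Continuing gently.

Emit:
{"fn": "drive_tool", "kwargs": {
  "dr": [
    [0, 0, 0],
    [0, 0, 0],
    [0, 0, 0],
    [0, 0, 0],
    [0, 0, 0],
    [0, 0, 0]
  ],
  "xyz": [
    [-0.2, 0, 0.6],
    [-0.2, 0, 0.6],
    [-0.15, 0, 0.6],
    [-0.1, 0, 0.5],
    [0, 0, 0],
    [0, 0, 0]
  ],
  "gripper": [0, 0, 0, 0, 0, 0]
}}

```text
t: 6.8
tool_pos: [0.5132, 0.1905, 0.0853]
tool_rot: [[0.994, 0.109, -0.0], [0.109, -0.994, -0.0], [-0.0, -0.0, -1.0]]
wrist_force: [0.0, 0.5, 1.1]
gripper_width: 0.005
grasp_force: 0.0
```

Emit:
{"fn": "drive_tool", "kwargs": {
  "dr": [
    [0, 0, 0],
    [0, 0, 0],
    [0, 0, 0]
  ],
  "xyz": [
    [0, 0, 0.25],
    [0, 0, 0.25],
    [0, 0, 0]
  ],
  "gripper": [0, 0, 0]
}}

```text
t: 7.18
tool_pos: [0.5132, 0.1904, 0.0801]
tool_rot: [[0.994, 0.109, -0.0], [0.109, -0.994, -0.0], [-0.0, 0.0, -1.0]]
wrist_force: [0.2, -0.4, 1.1]
gripper_width: 0.004
grasp_force: 0.0
```

```bash
python3 -c "
from h import *
st()"
```

```text
t 7.175 tcp mm fix [-65.5 -63.7  80.1] F [ 0.1 -0.4  1.1] w 0.4 g 0.0
rot err tool rv [ 0.0001  0.0003 -0.0005] q [ 0.11  0.57 -0.65  1.92  0.47  0.81 -2.26]
```

Emit:
{"fn": "drive_tool", "kwargs": {
  "dr": [
    [0, 0, 0],
    [0, 0, 0]
  ],
  "xyz": [
    [0, 0, 0.2],
    [0, 0, 0]
  ],
  "gripper": [0, 0]
}}

```text
t: 7.42
tool_pos: [0.5132, 0.1904, 0.0782]
tool_rot: [[0.994, 0.109, -0.0], [0.109, -0.994, -0.0], [-0.0, 0.0, -1.0]]
wrist_force: [0.0, -0.2, -0.4]
gripper_width: 0.007
grasp_force: 0.0
```

Emit:
{"fn": "drive_tool", "kwargs": {
  "dr": [
    [0, 0, 0],
    [0, 0, 0]
  ],
  "xyz": [
    [0, 0, 0.2],
    [0, 0, 0]
  ],
  "gripper": [0, 0]
}}

```text
t: 7.68
tool_pos: [0.5133, 0.1904, 0.0764]
tool_rot: [[0.994, 0.109, 0.0], [0.109, -0.994, -0.0], [0.0, 0.0, -1.0]]
wrist_force: [-0.0, -0.4, 2.1]
gripper_width: 0.006
grasp_force: 1.0
```

Emit:
{"fn": "drive_tool", "kwargs": {
  "dr": [
    [0, 0, 0],
    [0, 0, 0]
  ],
  "xyz": [
    [0, 0, 0.2],
    [0, 0, 0]
  ],
  "gripper": [0, 0]
}}

```text
t: 7.92
tool_pos: [0.5132, 0.1904, 0.0745]
tool_rot: [[0.994, 0.109, -0.0], [0.109, -0.994, -0.0], [-0.0, 0.0, -1.0]]
wrist_force: [-1.0, -0.3, 3.5]
gripper_width: 0.003
grasp_force: 2.2
```

Emit:
{"fn": "drive_tool", "kwargs": {
  "dr": [
    [0, 0, 0]
  ],
  "xyz": [
    [0, 0, 0]
  ],
  "gripper": [0]
}}

```text
t: 8.05
tool_pos: [0.5132, 0.1905, 0.0745]
tool_rot: [[0.994, 0.109, -0.0], [0.109, -0.994, -0.0], [-0.0, 0.0, -1.0]]
wrist_force: [-2.1, -0.9, 4.9]
gripper_width: 0.008
grasp_force: 2.6
```

Emit:
{"fn": "drive_tool", "kwargs": {
  "dr": [
    [0, 0, 0],
    [0, 0, 0],
    [0, 0, 0],
    [0, 0, 0],
    [0, 0, 0],
    [0, 0, 0],
    [0, 0, 0]
  ],
  "xyz": [
    [0, 0, -3],
    [0, 0, -4],
    [0, 0, -4],
    [-0.35, -3.1, 0],
    [-0.5, -3.1, 0],
    [-0.5, -3.2, 0],
    [0, 0, 0]
  ],
  "gripper": [0, 0, 2, 4, 4, 4, 4]
}}

```text
t: 8.93
tool_pos: [0.4882, 0.2858, 0.1844]
tool_rot: [[0.994, 0.114, -0.0], [0.114, -0.994, 0.002], [0.0, -0.002, -1.0]]
wrist_force: [-0.4, 0.0, 0.7]
gripper_width: 0.429
grasp_force: 0.0
```

```bash
python3 -c "
from h import *
import cv2
st()
a=env.camera('side');b=env.camera('top');cv2.imwrite('pics/s1.png',a);cv2.imwrite('pics/t1.png',b)
cv2.imwrite('pics/e.png',np.hstack([cv2.resize(a[160:300,240:380],None,fx=2.8,fy=2.8),cv2.resize(b[160:300,265:405],None,fx=2.8,fy=2.8)]))
k=R@np.array([-.0786,.030,.106])+ctr;print(proj('side',k),proj('top',k))"
```

```text
t 8.925 tcp mm fix [-79.9  33.9 184.4] F [-0.4  0.1  0.7] w 39.4 g 0.0
rot err tool rv [-0.0022 -0.0001  0.0045] q [ 0.01  0.47 -0.75  1.8   0.37  1.02 -2.34]
[286.21450319 211.60829267] [328.33224462 260.50713427]
```

View pics/e.png

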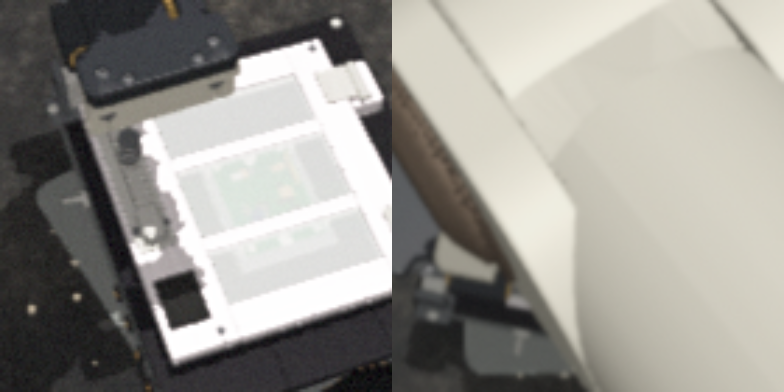

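The side view shows the lid flat, with the knob at about (286,212). That matches the prediction of (286,212). I'll lower the fingers around it.

Emit:
{"fn": "drive_tool", "kwargs": {
  "dr": [
    [0, 0, 0.0045],
    [0, 0, 0],
    [0, 0, 0],
    [0, 0, 0],
    [0, 0, 0]
  ],
  "xyz": [
    [0.1, 0.3, 2.5],
    [0, 0, 2],
    [0, 0, 2],
    [0, 0, 2.2],
    [0, 0, 0]
  ],
  "gripper": [4, 4, 4, 4, 4]
}}

```text
t: 9.65
tool_pos: [0.4896, 0.2785, 0.0952]
tool_rot: [[0.995, 0.104, -0.004], [0.104, -0.995, -0.002], [-0.004, 0.001, -1.0]]
wrist_force: [-0.3, 0.8, -0.0]
gripper_width: 0.441
grasp_force: 0.0
```

```bash
python3 -c "
from h import *
st()"
```

```text
t 9.65 tcp mm fix [-79.3  26.5  95.2] F [-0.2  0.9 -0. ] w 40.5 g 0.0
rot err tool rv [ 0.0013  0.0039 -0.0051] q [-0.04  0.58 -0.68  1.87  0.47  0.87 -2.42]
```

Emit:
{"fn": "drive_tool", "kwargs": {
  "dr": [
    [0, 0, -0.005],
    [0, 0, 0],
    [0, 0, 0],
    [0, 0, 0],
    [0, 0, 0],
    [0, 0, 0],
    [0, 0, 0]
  ],
  "xyz": [
    [0, -0.35, 0.3],
    [0, 0, 0],
    [0, 0, 0],
    [0, 0, 0],
    [0, 0, 0],
    [0, 0, 0],
    [0, 0, 0]
  ],
  "gripper": [4, 4, 1, 1, 1, 1, 1],
  "newtons": 30
}}

```text
t: 10.52
tool_pos: [0.4908, 0.2827, 0.0945]
tool_rot: [[0.994, 0.109, 0.0], [0.109, -0.994, -0.0], [0.0, 0.0, -1.0]]
wrist_force: [-0.1, -1.8, 2.7]
gripper_width: 0.142
grasp_force: 30.0
```

```bash
python3 -c "
from h import *
st()"
```

```text
t 10.525 tcp mm fix [-77.6  30.6  94.5] F [-0.3 -1.7  2.7] w 13.1 g 30.0
rot err tool rv [ 0.0005 -0.0003 -0.0002] q [-0.05  0.58 -0.68  1.86  0.47  0.86 -2.42]
```

```bash
python3 -c "
from h import *
f=lambda x:np.round(R.T@(x-ctr)*1e3,1)
for s,t in [((85,181),(90,433)),((52,178),(117,390)),((112,163),(117,390)),((118,185),(97,480)),((57,200),(62,478)),((52,178),(83,388))]:
    x,e=tri(cs(*s),ct(*t));print(f(x),np.round(np.array(e)*1e3,2))
import cv2
a=cv2.resize(cv2.imread('pics/side0.png')[170:210,250:300],None,fx=8,fy=8,interpolation=2);b=cv2.resize(cv2.imread('pics/top0.png')[232:282,268:298],None,fx=6.4,fy=6.4,interpolation=2)
cv2.imwrite('pics/k.png',np.hstack([a,b]))"
```

```text
[-79.4 109.9  80.5] [0.31 0.31]
[-82.5  98.3 111.9] [18.93 18.93]
[-63.1 100.5 103.1] [1. 1.]
[-80.  100.6  80.9] [17.96 17.96]
[-97.2 120.   55.7] [0.45 0.45]
[-80.6 114.9  89.6] [18.21 18.21]
```

View pics/k.png

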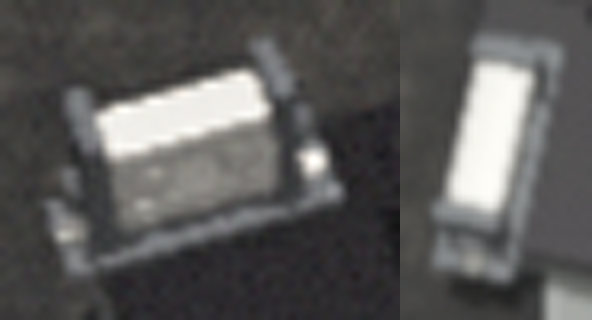

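```bash
python3 -c "
from h import *
f=lambda x:np.round(R.T@(x-ctr)*1e3,1)
S_=lambda u,v:((u+.5)/8-.5+250,(v+.5)/8-.5+170)
T_=lambda u,v:((u-400+.5)/6.4-.5+268,(v+.5)/6.4-.5+232)
for s,t in [((184,115),(490,135)),((115,158),(500,212)),((272,115),(535,65)),((250,70),(480,60)),((98,118),(447,203))]:
    x,e=tri(S_(*s),T_(*t));print(f(x),np.round(np.array(e)*1e3,2))
for z in (80,85,90,95):
  print(z,f(plane('side',S_(184,115),z/1e3)),f(plane('top',T_(490,135),z/1e3)))
"
```

```text
[-79.7 110.4  83.2] [0.44 0.44]
[-98.5 103.   84.7] [0.15 0.15]
[-60.1 102.9  84.4] [1.45 1.45]
[-61.3 117.7  83.3] [0.99 0.99]
[-98.7 117.6  81.4] [0.24 0.24]
80 [-79.7 112.8  80. ] [-78.8 110.8  80. ]
85 [-80.4 109.1  85. ] [-79.5 110.2  85. ]
90 [-81.1 105.4  90. ] [-80.1 109.7  90. ]
95 [-81.8 101.7  95. ] [-80.7 109.1  95. ]
```

Keeper block's top is at about z 84–85 mm with a correct 38 x 14 footprint, so the hole is near the low end of its range (bolt axis about 70 mm). Pressing down in stages.

Emit:
{"fn": "drive_tool", "kwargs": {
  "dr": [
    [0, 0, 0],
    [0, 0, 0],
    [0, 0, 0],
    [0, 0, 0],
    [0, 0, 0]
  ],
  "xyz": [
    [0, 0, 0],
    [0, 0, 0],
    [0, 0, 0.2],
    [0, 0, 0.2],
    [0, 0, 0]
  ],
  "gripper": [1, 1, 1, 1, 1],
  "newtons": 50
}}

```text
t: 11.15
tool_pos: [0.4899, 0.2836, 0.0908]
tool_rot: [[0.994, 0.11, -0.0], [0.11, -0.994, 0.0], [-0.0, -0.0, -1.0]]
wrist_force: [-3.1, -2.0, 7.6]
gripper_width: 0.137
grasp_force: 50.0
```

Emit:
{"fn": "drive_tool", "kwargs": {
  "dr": [
    [0, 0, 0],
    [0, 0, 0],
    [0, 0, 0]
  ],
  "xyz": [
    [0, 0, 0.2],
    [0, 0, 0],
    [0, 0, 0]
  ],
  "gripper": [1, 1, 1]
}}

```text
t: 11.52
tool_pos: [0.4895, 0.2839, 0.089]
tool_rot: [[0.994, 0.11, -0.001], [0.11, -0.994, 0.0], [-0.001, -0.0, -1.0]]
wrist_force: [-5.1, -0.9, 9.9]
gripper_width: 0.141
grasp_force: 50.0
```

```bash
python3 -c "
from h import *
st()"
```

```text
t 11.525 tcp mm fix [-78.7  31.9  89. ] F [-5.2 -0.4  9.9] w 12.9 g 50.0
rot err tool rv [-0.0003  0.0007  0.0011] q [-0.05  0.59 -0.68  1.86  0.48  0.85 -2.43]
```

Emit:
{"fn": "drive_tool", "kwargs": {
  "dr": [
    [0, 0, 0],
    [0, 0, 0],
    [0, 0, 0]
  ],
  "xyz": [
    [-0.08, 0, 0.15],
    [0, 0, 0.15],
    [0, 0, 0]
  ],
  "gripper": [1, 1, 1]
}}

```text
t: 11.9
tool_pos: [0.4893, 0.2843, 0.0865]
tool_rot: [[0.994, 0.11, 0.0], [0.11, -0.994, 0.001], [0.0, -0.001, -1.0]]
wrist_force: [-4.9, -1.2, 12.2]
gripper_width: 0.139
grasp_force: 50.0
```

```bash
python3 -c "
from h import *
st()
import cv2
a=env.camera('side');cv2.imwrite('pics/s2.png',a)"
```

```text
t 11.9 tcp mm fix [-79.   32.3  86.5] F [-5.  -0.6 12.2] w 12.7 g 50.0
rot err tool rv [-0.0009 -0.0005  0.0013] q [-0.06  0.59 -0.67  1.87  0.48  0.85 -2.43]
```

Emit:
{"fn": "drive_tool", "kwargs": {
  "dr": [
    [0, 0, 0],
    [0, 0, 0],
    [0, 0, 0],
    [0, 0, 0],
    [0, 0, 0]
  ],
  "xyz": [
    [-0.05, -0.15, 0.1],
    [0, -0.15, 0],
    [0, -0.15, 0],
    [0, -0.1, 0],
    [0, 0, 0]
  ],
  "gripper": [1, 1, 1, 1, 1]
}}

```text
t: 12.58
tool_pos: [0.4886, 0.2888, 0.0857]
tool_rot: [[0.994, 0.11, 0.001], [0.11, -0.994, -0.0], [0.001, 0.0, -1.0]]
wrist_force: [-4.6, -3.2, 14.3]
gripper_width: 0.142
grasp_force: 50.0
```

```bash
python3 -c "
from h import *
st()"
```

```text
t 12.575 tcp mm fix [-79.2  36.9  85.7] F [-4.9 -2.7 14.3] w 13.1 g 50.0
rot err tool rv [ 0.0004 -0.0007  0.0007] q [-0.07  0.6  -0.67  1.86  0.49  0.85 -2.44]
```

Emit:
{"fn": "drive_tool", "kwargs": {
  "dr": [
    [0, 0, 0],
    [0, 0, 0]
  ],
  "xyz": [
    [0, -0.1, 0],
    [0, 0, 0]
  ],
  "gripper": [1, 1]
}}

```text
t: 12.82
tool_pos: [0.4885, 0.289, 0.0856]
tool_rot: [[0.994, 0.109, 0.001], [0.109, -0.994, -0.002], [0.0, 0.002, -1.0]]
wrist_force: [-4.4, -4.6, 14.8]
gripper_width: 0.14
grasp_force: 50.0
```

Emit:
{"fn": "drive_tool", "kwargs": {
  "dr": [
    [0, 0, 0],
    [0, 0, 0]
  ],
  "xyz": [
    [0, -0.1, 0],
    [0, 0, 0]
  ],
  "gripper": [1, 1]
}}

```text
t: 13.08
tool_pos: [0.4885, 0.2892, 0.0856]
tool_rot: [[0.994, 0.109, 0.0], [0.109, -0.994, -0.003], [0.0, 0.003, -1.0]]
wrist_force: [-3.6, -7.1, 16.2]
gripper_width: 0.14
grasp_force: 50.0
```

```bash
python3 -c "
from h import *
st()"
```

```text
t 13.075 tcp mm fix [-79.2  37.3  85.6] F [-4.4 -6.7 16.2] w 12.9 g 50.0
rot err tool rv [ 0.0027 -0.0001 -0.0002] q [-0.07  0.6  -0.67  1.86  0.49  0.85 -2.45]
```

Emit:
{"fn": "drive_tool", "kwargs": {
  "dr": [
    [0, 0, 0],
    [0, 0, 0]
  ],
  "xyz": [
    [-0.1, 0.05, 0.06],
    [0, 0, 0]
  ],
  "gripper": [1, 1]
}}

```text
t: 13.32
tool_pos: [0.4883, 0.2901, 0.0852]
tool_rot: [[0.994, 0.109, 0.002], [0.109, -0.994, 0.0], [0.002, -0.0, -1.0]]
wrist_force: [-2.2, -2.6, 11.9]
gripper_width: 0.137
grasp_force: 50.0
```

Emit:
{"fn": "drive_tool", "kwargs": {
  "dr": [
    [0, 0, 0],
    [0, 0, 0]
  ],
  "xyz": [
    [0, 0, 0.06],
    [0, 0, 0]
  ],
  "gripper": [1, 1]
}}

```text
t: 13.58
tool_pos: [0.4881, 0.2912, 0.0849]
tool_rot: [[0.994, 0.11, 0.002], [0.11, -0.994, 0.002], [0.002, -0.001, -1.0]]
wrist_force: [-2.5, -2.0, 14.0]
gripper_width: 0.139
grasp_force: 50.0
```

```bash
python3 -c "
from h import *
st()"
```

```text
t 13.575 tcp mm fix [-79.3  39.3  84.9] F [-2.7 -1.7 14. ] w 12.7 g 50.0
rot err tool rv [-0.0014 -0.0024  0.0008] q [-0.07  0.6  -0.67  1.86  0.49  0.85 -2.45]
```

It dropped in: y moved on 2 mm and the force fell. Now pushing through gently.

Emit:
{"fn": "drive_tool", "kwargs": {
  "dr": [
    [0, 0, 0],
    [0, 0, 0],
    [0, 0, 0]
  ],
  "xyz": [
    [0, -0.1, 0.02],
    [0, -0.1, 0],
    [0, 0, 0]
  ],
  "gripper": [1, 1, 1]
}}

```text
t: 13.95
tool_pos: [0.4879, 0.2936, 0.0848]
tool_rot: [[0.994, 0.11, 0.002], [0.11, -0.994, 0.002], [0.003, -0.002, -1.0]]
wrist_force: [-3.2, -0.8, 14.3]
gripper_width: 0.141
grasp_force: 50.0
```

Emit:
{"fn": "drive_tool", "kwargs": {
  "dr": [
    [0, 0, 0],
    [0, 0, 0],
    [0, 0, 0]
  ],
  "xyz": [
    [0, -0.1, 0],
    [0, -0.1, 0],
    [0, 0, 0]
  ],
  "gripper": [1, 1, 1]
}}

```text
t: 14.32
tool_pos: [0.4876, 0.2956, 0.0848]
tool_rot: [[0.994, 0.11, 0.002], [0.11, -0.994, 0.002], [0.003, -0.002, -1.0]]
wrist_force: [-3.3, -0.7, 14.1]
gripper_width: 0.139
grasp_force: 50.0
```

```bash
python3 -c "
from h import *
st()"
```

```text
t 14.325 tcp mm fix [-79.4  43.7  84.8] F [-3.4 -0.3 14.1] w 12.7 g 50.0
rot err tool rv [-0.0017 -0.0026  0.0012] q [-0.08  0.6  -0.67  1.86  0.49  0.85 -2.45]
```

Emit:
{"fn": "drive_tool", "kwargs": {
  "dr": [
    [0, 0, 0],
    [0, 0, 0],
    [0, 0, 0],
    [0, 0, 0],
    [0, 0, 0],
    [0, 0, 0],
    [0, 0, 0]
  ],
  "xyz": [
    [0, -0.15, 0],
    [0, -0.15, 0],
    [0, -0.15, 0],
    [0, -0.15, 0],
    [0, -0.15, 0],
    [0, -0.15, 0],
    [0, 0, 0]
  ],
  "gripper": [1, 1, 1, 1, 1, 1, 1]
}}

```text
t: 15.2
tool_pos: [0.4866, 0.3046, 0.0848]
tool_rot: [[0.994, 0.11, 0.002], [0.11, -0.994, 0.002], [0.003, -0.002, -1.0]]
wrist_force: [-3.3, -1.6, 12.7]
gripper_width: 0.138
grasp_force: 50.0
```

Emit:
{"fn": "drive_tool", "kwargs": {
  "dr": [
    [0, 0, 0],
    [0, 0, 0],
    [0, 0, 0]
  ],
  "xyz": [
    [0, -0.1, 0],
    [0, -0.1, 0],
    [0, 0, 0]
  ],
  "gripper": [1, 1, 1]
}}

```text
t: 15.58
tool_pos: [0.4865, 0.3065, 0.0848]
tool_rot: [[0.994, 0.11, 0.002], [0.11, -0.994, 0.002], [0.003, -0.002, -1.0]]
wrist_force: [-3.8, -1.2, 13.5]
gripper_width: 0.14
grasp_force: 50.0
```

```bash
python3 -c "
from h import *
st()"
```

```text
t 15.575 tcp mm fix [-79.4  54.7  84.8] F [-3.9 -0.7 13.5] w 12.8 g 50.0
rot err tool rv [-0.0018 -0.0027  0.0012] q [-0.1   0.61 -0.67  1.85  0.49  0.85 -2.47]
```

Not at the end stop yet, so in 1 mm steps until it stops.

Emit:
{"fn": "drive_tool", "kwargs": {
  "dr": [
    [0, 0, 0],
    [0, 0, 0]
  ],
  "xyz": [
    [0, -0.1, 0],
    [0, 0, 0]
  ],
  "gripper": [1, 1]
}}

```text
t: 15.82
tool_pos: [0.4864, 0.3065, 0.0847]
tool_rot: [[0.994, 0.11, 0.002], [0.11, -0.994, 0.001], [0.002, -0.0, -1.0]]
wrist_force: [-3.8, -3.2, 15.0]
gripper_width: 0.138
grasp_force: 50.0
```

Emit:
{"fn": "drive_tool", "kwargs": {
  "dr": [
    [0, 0, 0],
    [0, 0, 0]
  ],
  "xyz": [
    [0, -0.1, 0],
    [0, 0, 0]
  ],
  "gripper": [1, 1]
}}

```text
t: 16.08
tool_pos: [0.4864, 0.3065, 0.0846]
tool_rot: [[0.994, 0.109, 0.002], [0.109, -0.994, -0.001], [0.002, 0.001, -1.0]]
wrist_force: [-3.7, -5.1, 15.8]
gripper_width: 0.139
grasp_force: 50.0
```

Emit:
{"fn": "drive_tool", "kwargs": {
  "dr": [
    [0, 0, 0],
    [0, 0, 0]
  ],
  "xyz": [
    [0, -0.1, 0],
    [0, 0, 0]
  ],
  "gripper": [1, 1]
}}

```text
t: 16.32
tool_pos: [0.4864, 0.3066, 0.0844]
tool_rot: [[0.994, 0.109, 0.002], [0.109, -0.994, -0.002], [0.001, 0.002, -1.0]]
wrist_force: [-3.2, -6.8, 15.3]
gripper_width: 0.14
grasp_force: 50.0
```

```bash
python3 -c "
from h import *
st()"
```

```text
t 16.325 tcp mm fix [-79.4  54.8  84.4] F [-3.9 -6.4 15.3] w 12.9 g 50.0
rot err tool rv [ 0.0024 -0.0014 -0.0005] q [-0.11  0.61 -0.66  1.85  0.49  0.86 -2.47]
```

End stop reached (y 54.8, about 25.5–26 mm of travel). I'll ease off the loads and then let go.

Emit:
{"fn": "drive_tool", "kwargs": {
  "dr": [
    [0, 0, 0],
    [0, 0, 0],
    [0, 0, 0]
  ],
  "xyz": [
    [0.0, 0.2, -0.1],
    [0, 0, -0.1],
    [0, 0, 0]
  ],
  "gripper": [1, 1, 1]
}}

```text
t: 16.7
tool_pos: [0.4863, 0.3065, 0.0852]
tool_rot: [[0.994, 0.11, 0.001], [0.11, -0.994, 0.001], [0.001, -0.001, -1.0]]
wrist_force: [0.9, 0.9, 3.3]
gripper_width: 0.138
grasp_force: 50.0
```

Emit:
{"fn": "drive_tool", "kwargs": {
  "dr": [
    [0, 0, 0],
    [0, 0, 0]
  ],
  "xyz": [
    [0.0, 0.05, -0.1],
    [0, 0, 0]
  ],
  "gripper": [1, 1]
}}

```text
t: 16.95
tool_pos: [0.4862, 0.3065, 0.0854]
tool_rot: [[0.994, 0.11, 0.001], [0.11, -0.994, 0.003], [0.001, -0.003, -1.0]]
wrist_force: [3.7, 4.2, -4.9]
gripper_width: 0.14
grasp_force: 50.0
```

```bash
python3 -c "
from h import *
st()"
```

```text
t 16.95 tcp mm fix [-79.6  54.7  85.4] F [ 4.1  3.8 -4.9] w 12.8 g 50.0
rot err tool rv [-0.0026 -0.001   0.0006] q [-0.1   0.61 -0.67  1.85  0.48  0.85 -2.47]
```

Emit:
{"fn": "drive_tool", "kwargs": {
  "dr": [
    [0, 0, 0],
    [0, 0, 0],
    [0, 0, 0],
    [0, 0, 0],
    [0, 0, 0],
    [0, 0, 0]
  ],
  "xyz": [
    [-0.05, -0.12, 0.07],
    [0, 0, 0],
    [0, 0, 0],
    [0, 0, 0],
    [0, 0, 0],
    [0, 0, 0]
  ],
  "gripper": [1, 1, 3.6, 3.6, 3.6, 3.6]
}}

```text
t: 17.7
tool_pos: [0.4848, 0.306, 0.085]
tool_rot: [[0.994, 0.109, -0.001], [0.109, -0.994, -0.0], [-0.001, 0.0, -1.0]]
wrist_force: [-0.3, -0.5, 0.8]
gripper_width: 0.389
grasp_force: 0.0
```

Emit:
{"fn": "drive_tool", "kwargs": {
  "dr": [
    [0, 0, 0],
    [0, 0, 0],
    [0, 0, 0],
    [0, 0, 0],
    [0, 0, 0],
    [0, 0, 0],
    [0, 0, 0],
    [0, 0, 0]
  ],
  "xyz": [
    [0, 0, -1],
    [0, 0, -2],
    [0, 0, -4],
    [0, 0, -5],
    [3, 5, -5],
    [3, 5, 0],
    [0, 5, 0],
    [0, 0, 0]
  ],
  "gripper": [3.6, 3.6, 3.6, 3.6, 3.6, 3.6, 3.6, 3.6]
}}

```text
t: 18.7
tool_pos: [0.5564, 0.1664, 0.247]
tool_rot: [[0.995, 0.101, 0.001], [0.101, -0.995, -0.003], [0.001, 0.003, -1.0]]
wrist_force: [0.4, 0.2, -0.7]
gripper_width: 0.395
grasp_force: 0.0
```

```bash
python3 -c "
from h import *
import cv2
st()
a=env.camera('side');b=env.camera('top')
cv2.imwrite('pics/f.png',np.hstack([cv2.resize(a[160:300,240:380],None,fx=2.8,fy=2.8),cv2.resize(b[160:300,265:405],None,fx=2.8,fy=2.8)]))
k=R@np.array([-.079,.056,.095])+ctr;print(proj('side',k),proj('top',k))"
```

```text
t 18.7 tcp mm fix [-25.1 -92.2 247. ] F [ 0.4  0.2 -0.7] w 36.2 g 0.0
rot err tool rv [ 0.003  -0.001  -0.0086] q [ 0.23  0.42 -0.74  1.7   0.31  1.14 -2.06]
[281.76469909 203.3864067 ] [312.92793735 258.32545376]
```

View pics/f.png

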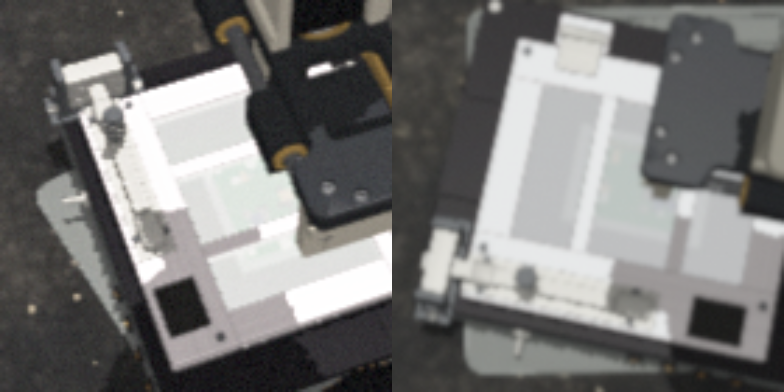

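The bolt reaches into the keeper. The knob is at side (281,203) and top (313,259), which matches the home prediction of (282,203) and (313,258).

```bash
python3 -c "
from bench import env
print(env.close_job())"
```

```text
the job is handed in; nothing more can be done
None
```

The job is handed in: the lid is down and the bolt is home through the keeper, at about 25.5–26 mm of travel against its end stop. The gripper is clear of everything, and it took about 19 of the 64 s; no verdict came back from the hand-in.

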